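# Centre-punch the log slices in the marking jig

### The job

Mark every log slice on the plywood board for drilling: put each one in the marking jig and slide it in until it stops under the punch, press the red punch head straight down until its spring snaps and the pith is driven in, then press the black ejector slide to push the slice back out. Collect all the marked slices in the wooden crate, lying flat with the mark up, and leave the other things on the bench where they are.

Things in the scene. Friction and masses are not known exactly. Their poses are not given: they have to be found in the camera images.
- jig: fixed wooden marking jig: pale base, top (deck) 12 mm above the bench, from x -120 to +145 mm and 110 mm wide, with a channel along its x axis between brown fences, and a green bridge over the channel (x -12 to +12, beam 46 to 58 mm above the bench) that carries the punch. Origin at bench height below the punch axis; x runs from the infeed end (robot side) to the ejector end.
- jig_infeed (a point): point on the deck in the middle of the flared infeed, 80 mm before the punch axis (jig x -80): where a slice can be set down or picked up from above. Deck and fences are waxed; a lip 4 mm high crosses the deck at its infeed edge (jig x -120 to -116). The fences stand 10 mm above the deck, 76 mm apart at jig x -115, narrow evenly to 57.5 mm at x -40 and stay so to x +35 (the nest).
- jig_nest (a point): point on the deck, straight below the punch point (12 mm above the bench): a slice pushed along the channel until it touches the ejector's face is centred here.
- punch_head (a point): centre of the top of the punch's red mushroom head, 34 mm across and 90 mm above the bench when up. It moves down with the punch.
- punch (a joint): travel of the punch sleeve down from its rest, m: 0 up, 0.021 lowest. A light spring (about 1 N) lifts it again when let go; at the lowest point it meets a hard stop.
- punch_tip (a joint): how far the point is pushed up into the sleeve, m: 0 out, 0.0082 fully in. The point hangs 34 mm above the bench and meets the pith in the nest after 9 mm of sleeve travel. The hidden spring holds it out up to about 15 N, then snaps: the point goes fully in and the force drops to about 6 N. All this takes 20 to 21 mm of sleeve travel and 16 N on the head at most; it springs out again by itself.
- ejector (a joint): travel of the spring ejector slide, m: 0 at rest, 0.080 fully pressed, towards the infeed (the jig's -x). About 3 N at rest and 7 N at full travel; returns by itself when let go. Its steel face (46 mm wide) is the back stop of the nest, 27 mm behind the punch axis; fully pressed it has pushed a slice back to the infeed point.
- ejector_pad (a point): middle of the outer (+x) face of the ejector's black upright pad, 50 mm wide, 12 mm thick, 19 to 71 mm above the bench; this point is 50 mm above the bench and, at rest, 131 mm behind the punch axis. It is pressed towards the jig's -x. Moves with the slide.
- board: plywood board 250 x 210 x 6 mm fixed on the bench, on which the unmarked slices lie. Origin at the centre of its underside.
- crate: low open wooden crate fixed to the bench, 250 (its x) x 140 (its y) x 40 mm outside, walls and floor 6 mm. Origin at the centre of its underside.
- slice1: round slice of a branch, 54 mm across, 14 mm thick, pale wood with dark bark, 44 g; a 14 mm wide hole in the middle is filled by the paler pith, 1 mm below the top. Origin at the centre of its underside, z towards the pith side (up). Absent in some starts; all the slices look alike.
- slice2: round slice of a branch, 54 mm across, 14 mm thick, pale wood with dark bark, 44 g; a 14 mm wide hole in the middle is filled by the paler pith, 1 mm below the top. Origin at the centre of its underside, z towards the pith side (up). Absent in some starts; all the slices look alike.
- slice3: round slice of a branch, 54 mm across, 14 mm thick, pale wood with dark bark, 44 g; a 14 mm wide hole in the middle is filled by the paler pith, 1 mm below the top. Origin at the centre of its underside, z towards the pith side (up). Absent in some starts; all the slices look alike.
- slice4: round slice of a branch, 54 mm across, 14 mm thick, pale wood with dark bark, 44 g; a 14 mm wide hole in the middle is filled by the paler pith, 1 mm below the top. Origin at the centre of its underside, z towards the pith side (up). Absent in some starts; all the slices look alike.
- pith1 (a joint): how far the pith of slice1 has been driven in, m: 0 unmarked, 0.003 fully marked. It sinks only under about 11 N, under the punch point (5 mm across), and stays down; a dark spot then shows.
- pith2 (a joint): how far the pith of slice2 has been driven in, m: 0 unmarked, 0.003 fully marked. It sinks only under about 11 N, under the punch point (5 mm across), and stays down; a dark spot then shows.
- pith3 (a joint): how far the pith of slice3 has been driven in, m: 0 unmarked, 0.003 fully marked. It sinks only under about 11 N, under the punch point (5 mm across), and stays down; a dark spot then shows.
- pith4 (a joint): how far the pith of slice4 has been driven in, m: 0 unmarked, 0.003 fully marked. It sinks only under about 11 N, under the punch point (5 mm across), and stays down; a dark spot then shows.
- glue: white glue bottle with a red cap, 54 mm across, 160 mm tall, standing; origin at the centre of its foot. A bystander.
- pencil_can: open steel can with pencils, 64 mm across, 90 mm tall (pencils to 160 mm), standing; origin at the centre of its foot. A bystander.
- screwdriver: screwdriver lying on the bench. A bystander.
- log_end: short round log end, 56 mm across and 45 mm tall, standing on the bench; origin at the centre of its foot. Not one of the slices; a bystander.
- offcut: pale wooden offcut 70 x 35 x 20 mm lying on the bench beyond the jig; origin at the centre of its underside. A bystander.
There are look-alikes about, which are no part of the job. Leave any purple look-alike of the slice3 alone. Leave any orange look-alike of the slice2 alone.

How it is judged (in metres and radians):
On the way, in this order (a step that is already met when the one before it is completed fails the run):
1. the punch snaps on a slice in the nest, driving its pith in (((horizontal distance between slice1 and jig_nest below 0.009 m and value of joint punch_tip above 0.0068 m and value of joint pith1 above 0.002 m) or (horizontal distance between slice2 and jig_nest below 0.009 m and value of joint punch_tip above 0.0068 m and value of joint pith2 above 0.002 m) or (horizontal distance between slice3 and jig_nest below 0.009 m and value of joint punch_tip above 0.0068 m and value of joint pith3 above 0.002 m) or (horizontal distance between slice4 and jig_nest below 0.009 m and value of joint punch_tip above 0.0068 m and value of joint pith4 above 0.002 m))).
2. the ejector is pressed and pushes a marked slice out of the nest (((value of joint pith1 above 0.002 m and value of joint ejector above 0.05 m and x of slice1 in the frame of jig between -0.115 and -0.04 m and y of slice1 in the frame of jig between -0.03 and 0.03 m) or (value of joint pith2 above 0.002 m and value of joint ejector above 0.05 m and x of slice2 in the frame of jig between -0.115 and -0.04 m and y of slice2 in the frame of jig between -0.03 and 0.03 m) or (value of joint pith3 above 0.002 m and value of joint ejector above 0.05 m and x of slice3 in the frame of jig between -0.115 and -0.04 m and y of slice3 in the frame of jig between -0.03 and 0.03 m) or (value of joint pith4 above 0.002 m and value of joint ejector above 0.05 m and x of slice4 in the frame of jig between -0.115 and -0.04 m and y of slice4 in the frame of jig between -0.03 and 0.03 m))).
At the end, for the whole second after the job is handed in: Every slice present has its pith driven in by more than 2 mm and lies at rest in the crate, flat (within 0.25 rad) with the pith side up (its centre at least 10 mm inside the crate's outer faces, its underside less than 40 mm above the bench); punch and ejector are back at rest (value of joint each of pith1, pith2, pith3, pith4 above 0.002 m and x of slice1 in the frame of crate between -0.115 and 0.115 m and y of slice1 in the frame of crate between -0.06 and 0.06 m and z of slice1 in the frame of crate between 0 and 0.04 m and angle between each of slice1, slice2, slice3, slice4's own z axis and vertical below 0.25 rad and linear speed of each of slice1, slice2, slice3, slice4 below 0.02 m/s and x of slice2 in the frame of crate between -0.115 and 0.115 m and y of slice2 in the frame of crate between -0.06 and 0.06 m and z of slice2 in the frame of crate between 0 and 0.04 m and x of slice3 in the frame of crate between -0.115 and 0.115 m and y of slice3 in the frame of crate between -0.06 and 0.06 m and z of slice3 in the frame of crate between 0 and 0.04 m and x of slice4 in the frame of crate between -0.115 and 0.115 m and y of slice4 in the frame of crate between -0.06 and 0.06 m and z of slice4 in the frame of crate between 0 and 0.04 m and value of joint punch below 0.004 m and value of joint ejector below 0.006 m); the robot touches nothing.
It fails at once if the glue bottle or the pencil can is knocked over (angle between any of glue, pencil_can's own z axis and vertical above 0.6 rad).
It fails at once if another bystander is shoved more than 6 cm away (distance of any of glue, pencil_can, screwdriver, log_end, offcut from where it was at the start of the episode above 0.06 m).
Of slice1, slice2, slice3, slice4 only 2 to 3 are there at a start; the rules pass over those that are not, and their reading is None.
At some moment in a run one of slice1, slice2, slice3, slice4 may be knocked a few centimetres aside while the robot is not near it.
It also fails if it takes over 210 s, if anything falls off the work surface, if the arm or the gripper's body presses on something with over 40 N, if the wrist force passes 120 N, or if a joint passes its speed limit or range.

### The arm

A 6-joint arm with a two-finger parallel gripper is mounted at the origin on the work surface. World frame = base frame: x ahead of the robot, y to its left, z up, the work surface at z = 0. Lengths are in mm, angles in degrees, forces in N, time in s.
With the tool pointing down it reaches from about 250 to 775 mm from the base axis. Payload 8.9 kg.
Tool frame: the origin (TCP) lies on the centre line of the jaws, within the pads' length; the fingertips stand 11 mm ahead of it and the grasp point (between the pads) lies 8 mm behind it; z points along the fingers, y is the line along which they close (so a half turn about z gives the same grasp; the last joint's range is limited). The gripper opens to 85 mm and grips with 20 to 120 N. Pads are 22 mm wide; open, the fingers measure 114 mm over their backs; the gripper's body (76 mm by 85 mm) begins 54 mm behind the grasp point. The pads swing forward as they close: fully open they stand 13 mm farther back than shut.
Start: joints at [-73.069, 16.656, -8.789, 64.555, 0, 82.019], TCP at [221.147, -476.149, 242.305] pointing down, gripper open.
Joint ranges: [-144.48, 144.48], [-52.06, 99.96], [-74.48, 78.29], [-112.23, 115.85], [-86.99, 84.42], [-180, 180]. Speed limits (degrees/s): [127.2, 127.2, 159.86, 180, 180, 180].

### API

Orientations are given as [roll, pitch, yaw] about the fixed x, y, z axes, in that order (R = Rz(yaw) Ry(pitch) Rx(roll)).
In Python, from rig import robot gives the robot as it stands. The module is installed in compiled form; this text tells all that it offers.
- The arm moves only by the tool step_arm, never from a script. Its argument "commands" is text: rows parted by semicolons, each of 7 numbers parted by spaces: the turn, a rotation vector about the tool's x, y, z in degrees, then the shift along the tool's x, y, z in cm, then the finger opening in cm, from 0 to 8.54. A call has 1 to 12 rows; each row is the pose to reach, as a shift and turn from the pose commanded when the call began, along the tool's axes at that moment; what a row does not reach only later rows make up. A row lasts 1/10 s, in which the tool goes at most 50 mm and 8.59 degrees, less where a joint would pass 70% of its speed; a pose out of reach is approached as far as the arm can. A call with a gripper value outside its range is refused whole. The fingers move at their own pace and stop on an object; the grip force is fixed at half the most. Time passes only in rows, so rows that repeat a pose let the fingers close. It gives the time, the measured TCP pose, the force, the opening and the grip force at its end, in the units of the state.
- robot.observe(): the state, without advancing time (a new reading comes with each control period).
- robot.snapshot(name): name is "scene" or "top"; returns the picture (420x560x3 uint8, red, green, blue); there is no depth.
- robot.calibration(name): a dict with "fx", "fy", "cx", "cy" (pixels), "camera_from_world" (4x4, takes a point from world to camera coordinates). Camera axes: x right, y up, looking along -z (the intrinsics and any distortion apply to the point x, -y, -z); pixel columns grow to the right and rows downward; lengths in mm; the calibration is good to about 2 mm. A picture is of the moment at which its call begins. calibration takes no time and is no camera call.
- robot.hand_in(): hands the job in; it is judged then, once.
The state is a dict: "time": time; "qpos": joint angles; "dq": joint speeds; "joint_torque": joint torques, N m; "position": TCP position; "eef_rot": TCP orientation; "contact_force": force on the tool from outside, world axes, zero at the start; "torque": the same for the moment, N m; "opening": finger opening in mm; "grip_force": force on a finger pad.
Only numpy, scipy, OpenCV 4.12 (cv2) and the standard library are available. Lean on these libraries where they do the work, as an engineer would, in place of code of your own. Each camera call takes 0.05 s, during which the arm holds its last target. There are 200 camera calls.

## Working session

There is one attempt and no reset: what is moved stays moved. The work goes in short steps, Python scripts to look and compute and a tool call to move; the robot and the scene stay as the last step left them, time stands still between calls to the robot, and variables do not carry over. Pictures are saved under pics/ and viewed, at most 14 in all, crops included, and the job is handed in when it is done.

Besides the shell and the picture viewer there is one more tool, called after "Emit:" by a JSON object that holds its "name" and its "arguments". step_arm: Moves the arm, as the interface text tells. Its arguments: {"type":"object","properties":{"commands":{"type":"string"}},"required":["commands"]}

```bash
mkdir -p pics
cat > h.py <<'E'
import numpy as np, cv2
from rig import robot
def snap(n,f):
    im=robot.snapshot(n); cv2.imwrite('pics/'+f,im[:,:,::-1]); return im
def ray(n,u,v,z):
    c=robot.calibration(n); T=np.array(c['camera_from_world']); R=T[:3,:3]; o=-R.T@T[:3,3]
    d=R.T@np.array([(u-c['cx'])/c['fx'],-(v-c['cy'])/c['fy'],-1.])
    return (o+d*(z-o[2])/d[2])
def proj(n,p):
    c=robot.calibration(n); T=np.array(c['camera_from_world']); q=T[:3,:3]@np.array(p)+T[:3,3]
    return c['cx']-c['fx']*q[0]/q[2], c['cy']+c['fy']*q[1]/q[2]
E
python3 - <<'E'
from h import *
for n in('top','scene'):
    snap(n,n+'0.png'); c=robot.calibration(n); print({k:c[k] for k in c if k!='camera_from_world'}); T=np.array(c['camera_from_world']); print((-T[:3,:3].T@T[:3,3]).round())
print(robot.observe())
E
```

```text
{'fx': 401.9807308399521, 'fy': 401.9807308399521, 'cx': 280.72958592477613, 'cy': 211.2821821130617}
[ 395.   66. 1088.]
{'fx': 511.35630526904026, 'fy': 511.35630526904026, 'cx': 266.905219402816, 'cy': 205.58594865098362}
[1044. -838. 1082.]
{'time': 0.1, 'qpos': array([-7.30692541e+01,  1.66835392e+01, -8.82487706e+00,  6.45554736e+01,
       -2.34198537e-03,  8.20186162e+01]), 'dq': array([-0.01218256, -0.04045606,  0.19383504, -0.00807069,  0.03719394,
       -0.01288102]), 'joint_torque': array([ 6.94666105e-04, -5.37976885e+01,  3.31918108e+01,  9.24174412e-03,
       -2.67791684e-04,  4.48807566e-05]), 'position': array([ 221.02749869, -475.80006102,  241.82149432]), 'eef_rot': array([-1.79936404e+02, -6.55189353e-03,  2.49121274e+01]), 'contact_force': array([-0.18079896,  0.61293559, -0.50754378]), 'torque': array([0.01165131, 0.00717465, 0.04420693]), 'grip_force': 0.0, 'opening': 85.46560659536644}
```

View pics/top0.png

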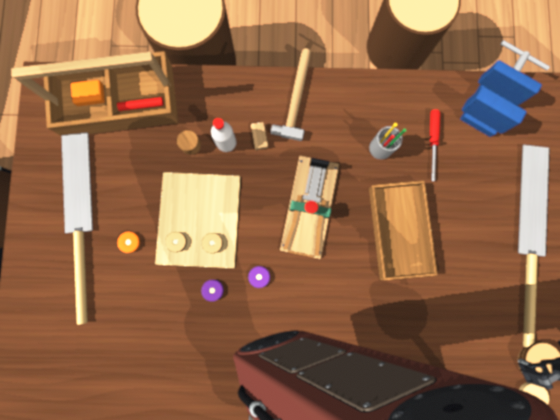

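View pics/scene0.png

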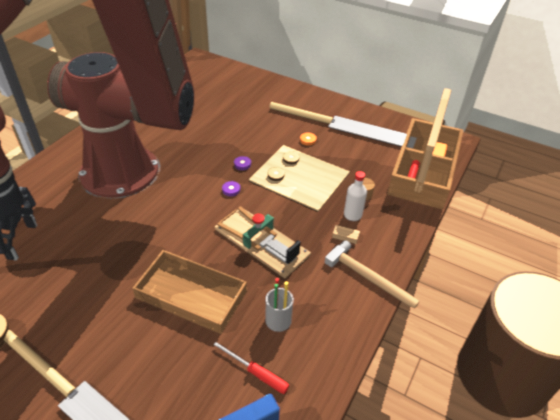

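Two slices lie on the board, at top px (176,241) and (212,243). The jig is at (310,207), the crate at (404,230), and the purple and orange look-alikes are off the board.

Run:
```python
from h import *
im=cv2.imread('pics/top0.png')
hsv=cv2.cvtColor(im,cv2.COLOR_BGR2HSV)
def blobs(m,box,z,name):
    x0,y0,x1,y1=box; s=np.zeros_like(m); s[y0:y1,x0:x1]=m[y0:y1,x0:x1]
    cs,_=cv2.findContours(s,cv2.RETR_EXTERNAL,cv2.CHAIN_APPROX_NONE)
    for c in sorted(cs,key=cv2.contourArea)[::-1][:2]:
        if cv2.contourArea(c)<15: continue
        M=cv2.moments(c); u,v=M['m10']/M['m00'],M['m01']/M['m00']
        print(name,round(u,1),round(v,1),M['m00'],ray('top',u,v,z).round(1), ray('top',u+.0,v+.0,z).round(0)[:0])
        if M['m00']>800:
            b=cv2.boxPoints(cv2.minAreaRect(c)); print(b.round(1).tolist(),[ray('top',*p,z)[:2].round(1).tolist() for p in b])
red=cv2.inRange(hsv,(0,170,90),(8,255,255))|cv2.inRange(hsv,(172,170,90),(180,255,255))
blobs(red,(290,190,340,225),90,'head')
blk=cv2.inRange(hsv,(0,0,0),(180,255,55)); blobs(blk,(300,150,345,175),71,'pad')
grn=cv2.inRange(hsv,(60,80,30),(95,255,255)); blobs(grn,(280,190,340,225),58,'bridge')
print([hsv[y,x].tolist() for x,y in((230,200),(212,243),(176,241),(221,243),(295,245),(290,248),(320,250),(405,230))])
g=cv2.cvtColor(im,cv2.COLOR_BGR2GRAY)
b=cv2.resize(g[165:275,150:245],None,fx=4,fy=4,interpolation=cv2.INTER_CUBIC)
h=cv2.HoughCircles(b,cv2.HOUGH_GRADIENT,1,80,param1=100,param2=20,minRadius=32,maxRadius=50)
for x,y,r in h[0][:4]:
    u,v=(x+.5)/4-.5+150,(y+.5)/4-.5+165; print('slice',u,v,r/4,ray('top',u,v,20).round(1))
a=cv2.resize(im[145:285,270:450],None,fx=4.4,fy=4.2,interpolation=cv2.INTER_CUBIC)
bb=cv2.resize(im[220:265,155:245],None,fx=4.4,fy=4.2,interpolation=cv2.INTER_CUBIC); a[:bb.shape[0]*0]=0
cv2.imwrite('pics/crop0.png',a)
```

```text
head 311.1 206.8 102.0 [537.  -18.4  90. ] []
pad 319.4 162.9 84.5 [655.2 -40.7  71. ] []
bridge 296.7 205.7 68.0 [543.6  16.1  58. ] []
bridge 324.5 211.6 67.5 [529.6 -55.9  58. ] []
[[23, 84, 249], [28, 26, 254], [27, 27, 254], [18, 119, 215], [23, 87, 253], [16, 118, 210], [16, 117, 175], [16, 153, 228]]
slice 174.75 241.5 10.325 [447.1 336.   20. ]
```

View pics/crop0.png

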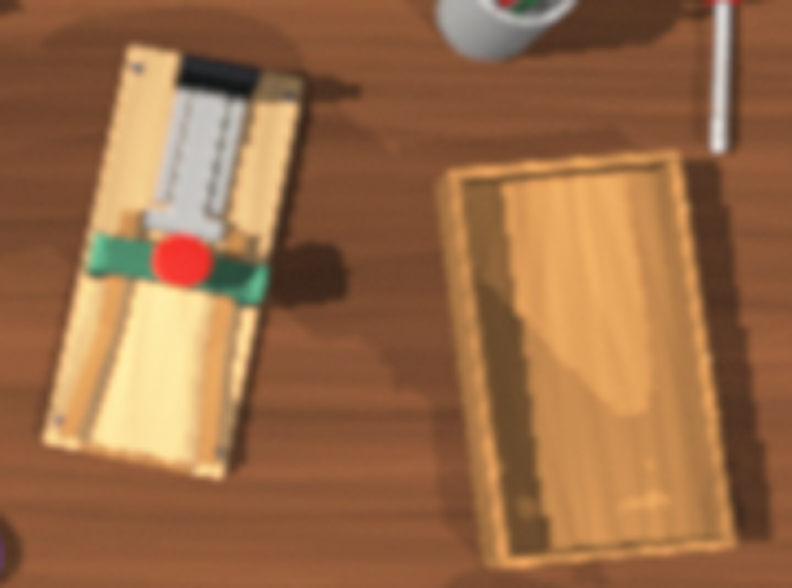

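The crop shows the jig running from base corners (127,45)/(305,78) at the top to (43,440)/(223,476) at the bottom. The crate rim corners are (440,172), (682,153), (736,545) and (490,566).

Run:
```python
from h import *
im=cv2.imread('pics/top0.png'); hsv=cv2.cvtColor(im,cv2.COLOR_BGR2HSV)
f=lambda p,z:ray('top',(p[0]+.5)/4.4-.5+270,(p[1]+.5)/4.2-.5+145,z)[:2]
J=[f(p,12) for p in((127,45),(305,78),(43,440),(223,476))]; print(np.round(J,1).tolist())
d=(J[0]+J[1]-J[2]-J[3])/2; ax=d/np.hypot(*d); print('jig len',np.hypot(*d),'yaw',np.degrees(np.arctan2(d[1],d[0])),'origin',np.mean(J,0)-ax*12.5)
C=[f(p,40) for p in((440,172),(682,153),(736,545),(490,566))]; print(np.round(C,1).tolist())
d=(C[0]+C[1]-C[2]-C[3])/2;print('crate',np.mean(C,0),np.degrees(np.arctan2(d[1],d[0])),np.hypot(*d))
m=cv2.inRange(hsv,(0,0,200),(180,62,255)); s=np.zeros_like(m); s[175:266,158:240]=m[175:266,158:240]
n,l,st,ce=cv2.connectedComponentsWithStats(s)
for i in range(1,n):
    if st[i,4]>20: print(st[i].tolist(),ce[i].round(1),ray('top',*ce[i],20).round(1))
# scene cross-check
ims=snap('scene','s1.png'); h2=cv2.cvtColor(ims,cv2.COLOR_RGB2HSV)
m=cv2.inRange(h2,(0,0,200),(180,62,255)); s=np.zeros_like(m); s[145:210,248:350]=m[145:210,248:350]
n,l,st,ce=cv2.connectedComponentsWithStats(s)
for i in range(1,n):
    if st[i,4]>20: print('scene',st[i].tolist(),ce[i].round(1),ray('scene',*ce[i],20).round(1))
m=cv2.inRange(h2,(0,170,90),(8,255,255))|cv2.inRange(h2,(172,170,90),(180,255,255)); s=np.zeros_like(m); s[205:232,240:275]=m[205:232,240:275]
M=cv2.moments(s); print('head',ray('scene',M['m10']/M['m00'],M['m01']/M['m00'],88))
```

```text
[[690.3, 10.9], [670.5, -100.5], [431.7, 58.6], [411.0, -50.7]]
jig len 263.5712179051809 yaw -10.664234540556404 origin [538.59425003 -18.12179099]
[[604.1, -177.8], [619.3, -324.9], [373.9, -349.9], [358.5, -204.7]]
crate [ 488.94089985 -264.31692852] 6.032534519078964 246.8648258402008
[219, 212, 5, 10, 32] [221.4 216. ] [517.3 215.1  20. ]
[225, 213, 12, 30, 214] [230.7 223.9] [496.7 189.8  20. ]
[161, 251, 7, 13, 63] [163.7 258.1] [403.1 362.7  20. ]
scene [279, 147, 14, 5, 46] [284.7 149.4] [413.8 350.1  20. ]
scene [271, 157, 10, 8, 40] [276.  159.8] [416.3 288.   20. ]
scene [288, 165, 42, 18, 164] [307.4 174. ] [536.2 279.   20. ]
scene [255, 171, 11, 8, 42] [261.1 174.7] [413.3 199.9  20. ]
scene [266, 174, 66, 27, 766] [301.8 187.6] [550.7 213.9  20. ]
head [536.82123894 -23.23481626  88.        ]
```

```bash
cat >> h.py <<'E'
from scipy.spatial.transform import Rotation as Ro
JO=np.array([538.,-18.5,0]); JY=-10.7; JR=Ro.from_euler('z',JY,degrees=True)
def jig(x,y,z): return JO+JR.apply([x,y,z])
def rows(*targets):
    "targets (pos, yaw, tilt): rows from the present pose; tilt turns about tool x"
    o=robot.observe(); R0=Ro.from_euler('xyz',o['eef_rot'],degrees=True); p0=o['position']
    print('t',round(o['time'],1),'tcp',p0.round(1),o['eef_rot'].round(1),'F',o['contact_force'].round(1),'open',round(o['opening'],1))
    for p,yaw,tilt in targets:
        R1=Ro.from_euler('xyz',[180,0,yaw],degrees=True)*Ro.from_euler('x',tilt,degrees=True)
        print((R0.inv()*R1).as_rotvec(degrees=True).round(1),(R0.inv().apply(np.array(p)-p0)/10).round(2))
E
python3 - <<'E'
from h import *
im=cv2.imread('pics/top0.png')
s=cv2.cvtColor(im,cv2.COLOR_BGR2HSV)[:,:,1]
b=cv2.resize(s[220:265,155:240],None,fx=4,fy=4,interpolation=cv2.INTER_CUBIC)
h=cv2.HoughCircles(b,cv2.HOUGH_GRADIENT,1,100,param1=100,param2=12,minRadius=36,maxRadius=44)
for x,y,r in h[0][:4]:
    u,v=(x+.5)/4-.5+155,(y+.5)/4-.5+220; print('slice',u,v,r/4,ray('top',u,v,20).round(1))
cv2.imwrite('pics/crop1.png',cv2.resize(im[215:270,150:245],None,fx=8,fy=8,interpolation=cv2.INTER_CUBIC))
rows(((447,238,120),79.3,0))
E
```

```text
Traceback (most recent call last):
TypeError: 'NoneType' object is not subscriptable
```

Run:
```python
from h import *
im=cv2.imread('pics/top0.png')
cv2.imwrite('pics/crop1.png',cv2.resize(im[215:270,150:245],None,fx=8,fy=8,interpolation=cv2.INTER_CUBIC))
rows(((447,238,120),79.3,0))
```

```text
t 0.1 tcp [ 221.1 -475.9  241.9] [-179.9   -0.    24.9] F [ 0.6  0.1 -0.2] open 85.1
[ -0.   -0.  -54.4] [ 50.56 -55.22  12.25]
```

View pics/crop1.png

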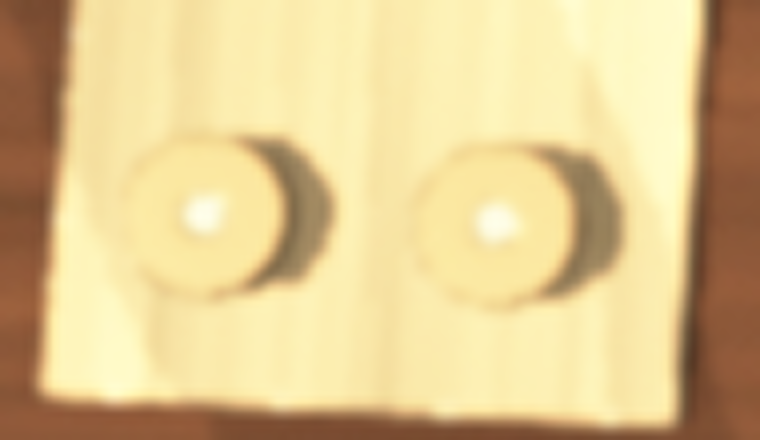

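The enlarged crop shows disc centres at (204,215) and (496,224), which is top px (175.1,241.5) and (211.6,242.5). I'll compute slice positions from these and move above slice B, the right one.

Run:
```python
from h import *
print(ray('top',175.1,241.5,20),ray('top',211.6,242.5,20))
```

```text
[447.15791439 335.03264755  20.        ] [446.30852413 238.50336346  20.        ]
```

Emit:
{"name": "step_arm", "arguments": {"commands": "0 0 -8 5 -5 0.5 8.5;0 0 -16 10 -9 1 8.5;0 0 -24 14 -14 2 8.5;0 0 -32 18 -18.5 3 8.5;0 0 -40 23 -23 4 8.5;0 0 -48 27 -28 5 8.5;0 0 -54.4 31 -33 6 8.5;0 0 -54.4 35 -38 7 8.5;0 0 -54.4 40 -43 8 8.5;0 0 -54.4 44 -48 9 8.5;0 0 -54.4 47 -52 10 8.5;0 0 -54.4 50.5 -55.2 10.2 8.5"}}

```text
time: 1.35
position: [402.0, 91.4, 161.0]
eef_rot: [180.0, 0.0, 79.3]
contact_force: [0.7, -0.4, 0.7]
opening: 85.0
grip_force: 0.0
```

Run:
```python
from h import *
rows(((446.5,238.5,90),79.3,0),((446.5,238.5,24),79.3,0))
```

```text
t 1.4 tcp [402.   91.4 161. ] [180.    0.   79.3] F [ 0.7 -0.4  0.7] open 85.0
[0. 0. 0.] [15.28  1.65  7.1 ]
[0. 0. 0.] [15.28  1.65 13.7 ]
```

Emit:
{"name": "step_arm", "arguments": {"commands": "0 0 0 5 0.5 2 7;0 0 0 10 1 4 7;0 0 0 15.3 1.65 7 7;0 0 0 15.3 1.65 7.1 7;0 0 0 15.3 1.65 9 7;0 0 0 15.3 1.65 11 7;0 0 0 15.3 1.65 12.5 7;0 0 0 15.3 1.65 13.4 7;0 0 0 15.3 1.65 13.9 7;0 0 0 15.3 1.65 13.9 7"}}

```text
time: 2.35
position: [446.5, 236.3, 22.0]
eef_rot: [-180.0, 0.0, 79.3]
contact_force: [-0.3, 0.7, 0.8]
opening: 70.1
grip_force: 0.0
```

Emit:
{"name": "step_arm", "arguments": {"commands": "0 0 0 0 0 0 6;0 0 0 0 0 0.1 5;0 0 0 0 0 0.1 5;0 0 0 0 0 0.1 5;0 0 0 0 0 0.1 5;0 0 0 0 0 0.1 5"}}

```text
time: 2.95
position: [447.4, 236.7, 22.8]
eef_rot: [179.9, -0.1, 79.3]
contact_force: [-2.3, -1.1, 11.9]
opening: 50.7
grip_force: 45.5
```

Emit:
{"name": "step_arm", "arguments": {"commands": "0 0 0 0 0 -0.5 5;0 0 0 0 0 -3 5;0 0 0 0 0 -6 5;0 0 0 0 0 -10 5;0 0 0 0 0 -12 5;0 0 0 0 0 -12 5"}}

```text
time: 3.55
position: [448.8, 237.2, 144.7]
eef_rot: [179.7, -0.2, 79.3]
contact_force: [0.2, 0.4, -1.9]
opening: 50.8
grip_force: 45.1
```

Run:
```python
from h import *
a=snap('top','t2.png');b=snap('scene','s2.png')
c=np.hstack([cv2.resize(a[180:300,140:260],(400,400),interpolation=cv2.INTER_CUBIC),cv2.resize(b[90:210,220:340],(400,400),interpolation=cv2.INTER_CUBIC)])
cv2.imwrite('pics/c2.png',c[:,:,::-1])
rows((jig(-78,0,90),79.3,0),(jig(-78,0,40),79.3,0))
```

```text
t 3.6 tcp [446.8 236.5 141.5] [180.   -0.   79.3] F [ 0.   0.9 -0.7] open 50.9
[ 0. -0.  0.] [-23.37   5.89   5.14]
[ 0. -0.  0.] [-23.37   5.88  10.14]
```

View pics/c2.png

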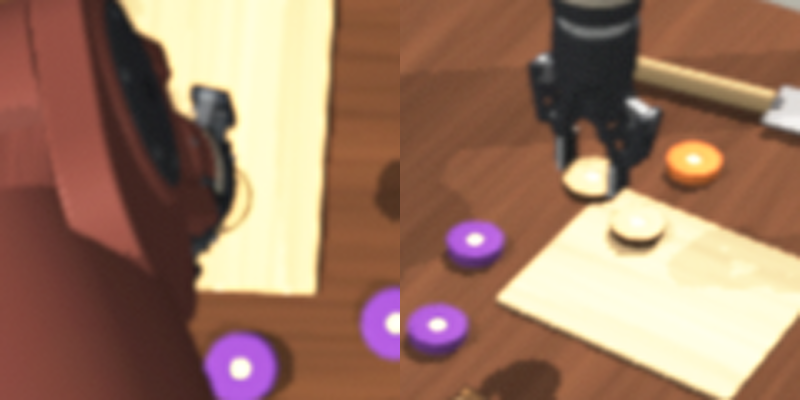

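The slice is held level in the jaws. Over to the infeed.

Emit:
{"name": "step_arm", "arguments": {"commands": "0 0 0 -5 1 0 5;0 0 0 -9 2 0 5;0 0 0 -14 3 0 5;0 0 0 -18 4 2 5;0 0 0 -22 5 4 5;0 0 0 -23.4 6.2 5 5;0 0 0 -23.4 6.3 7 5;0 0 0 -23.4 6.3 9 5;0 0 0 -23.4 6.3 10.2 5;0 0 0 -23.4 6.3 10.2 5;0 0 0 -23.4 6.3 10.2 5"}}

```text
time: 4.75
position: [464.1, -5.0, 38.6]
eef_rot: [-179.9, 0.0, 79.3]
contact_force: [-2.4, -0.1, -1.7]
opening: 50.8
grip_force: 45.4
```

Run:
```python
from h import *
a=snap('top','t3.png');b=snap('scene','s3.png')
cv2.imwrite('pics/c3.png',cv2.resize(b[170:290,180:340],(800,600),interpolation=cv2.INTER_CUBIC)[:,:,::-1])
rows((jig(-74,0,29),79.3,0))
```

```text
t 4.8 tcp [464.5  -5.1  39.3] [-179.9    0.    79.3] F [-2.3 -0.6 -2.1] open 51.1
[-0.1  0.   0. ] [0.04 0.07 1.03]
```

View pics/c3.png

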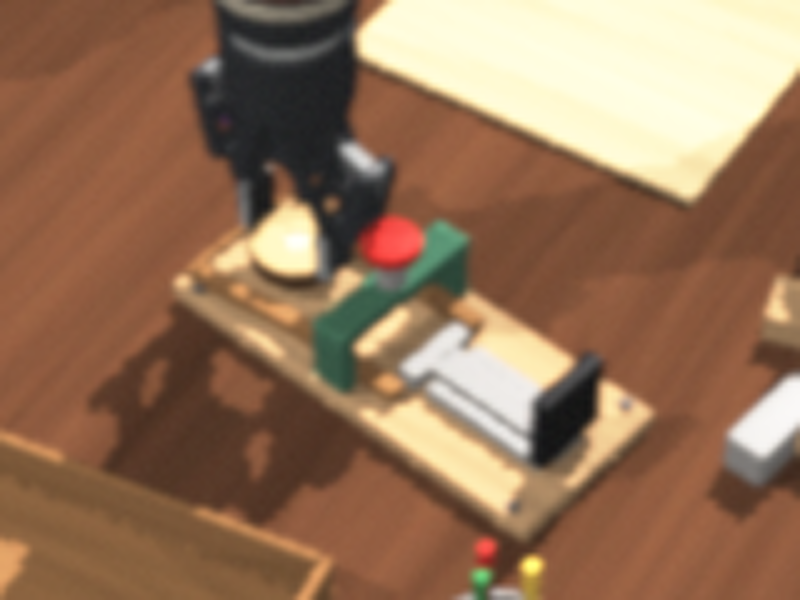

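Emit:
{"name": "step_arm", "arguments": {"commands": "0 0 0 0 -0.15 0.3 5;0 0 0 0 -0.15 0.6 5;0 0 0 0 -0.15 0.8 5;0 0 0 0 -0.15 0.9 5;0 0 0 0 -0.15 0.9 5"}}

```text
time: 5.35
position: [463.7, -4.8, 30.2]
eef_rot: [-180.0, -0.0, 79.3]
contact_force: [-2.7, -0.0, 1.1]
opening: 51.0
grip_force: 45.4
```

Emit:
{"name": "step_arm", "arguments": {"commands": "0 0 0 0 0 0 5.5;0 0 0 0 0 0 6;0 0 0 0 0 0 6.2;0 0 0 0 0 0 6.2;0 0 0 0 0 -1 6.2;0 0 0 0 0 -3 6.2;0 0 0 0 0 -6 6.2;0 0 0 0 0 -9 6.2;0 0 0 0 0 -9 4"}}

```text
time: 6.25
position: [466.7, -5.3, 123.8]
eef_rot: [179.6, -0.0, 79.3]
contact_force: [0.3, -0.1, -0.1]
opening: 49.0
grip_force: 0.0
```

Run:
```python
from h import *
rows((jig(-120,0,110),79.3,-20),(jig(-75,0,30),79.3,-20))
a=Ro.from_euler('xyz',[180,0,79.3],degrees=True)*Ro.from_euler('x',-20,degrees=True)
print(JR.inv().apply(a.apply([[0,14.5,11],[0,14.5,17]])))
```

```text
t 6.2 tcp [466.7  -5.3 123.8] [179.6  -0.   79.3] F [ 0.3 -0.1 -0.1] open 49.0
[-19.6  -0.    0. ] [ 0.03 -4.76  1.35]
[-19.6  -0.    0. ] [ 0.02 -0.32  9.38]
[[ 1.73877646e+01  3.72987201e-16 -5.37732675e+00]
 [ 1.94398854e+01  3.96773241e-16 -1.10154825e+01]]
```

Emit:
{"name": "step_arm", "arguments": {"commands": "0 0 0 0 -4 0 2;0 0 0 0 -7.5 1 0;0 0 0 0 -7.5 5 0;0 0 0 0 -7.5 8 0;0 0 0 0 -7.5 10 0;0 0 0 0 -7.5 10.2 0;0 0 0 0 -7.5 10.2 0"}}

```text
time: 6.95
position: [389.8, 9.1, 18.1]
eef_rot: [-179.9, 0.0, 79.3]
contact_force: [1.3, -0.7, 0.2]
opening: 0.1
grip_force: 0.0
```

Emit:
{"name": "step_arm", "arguments": {"commands": "0 0 0 0 0 0.2 0;0 0 0 0 0 0.4 0;0 0 0 0 0 0.5 0;0 0 0 0 0 0.5 0"}}

```text
time: 7.35
position: [390.3, 9.0, 13.5]
eef_rot: [180.0, -0.0, 79.3]
contact_force: [-0.1, -0.5, 0.4]
opening: -0.0
grip_force: 0.0
```

Run:
```python
from h import *
rows((jig(-150,0,30),79.3,-5),(jig(-48,0,30),79.3,-5),(jig(-42,0,30),79.3,-5))
```

```text
t 7.3 tcp [390.3   9.   13.5] [180.   -0.   79.3] F [-0.1 -0.5  0.4] open -0.0
[-5. -0.  0.] [ 0.04  0.03 -1.65]
[-5. -0.  0.] [ 0.04 10.23 -1.64]
[-5. -0.  0.] [ 0.04 10.83 -1.64]
```

Emit:
{"name": "step_arm", "arguments": {"commands": "0 0 0 0 0 -1.6 0;-5 0 0 0 0 -1.65 0;-5 0 0 0 2 -1.65 0;-5 0 0 0 3.5 -1.65 0;-5 0 0 0 5 -1.65 0;-5 0 0 0 6.5 -1.65 0;-5 0 0 0 8 -1.65 0;-5 0 0 0 9.2 -1.65 0;-5 0 0 0 10 -1.65 0;-5 0 0 0 10.4 -1.65 0;-5 0 0 0 10.4 -1.65 0"}}

```text
time: 8.45
position: [488.2, -9.6, 29.7]
eef_rot: [175.4, 0.0, 79.3]
contact_force: [-20.4, 1.8, 24.8]
opening: -0.1
grip_force: 8.6
```

Run:
```python
from h import *
b=snap('scene','s4.png')
cv2.imwrite('pics/c4.png',cv2.resize(b[170:290,180:340],(800,600),interpolation=cv2.INTER_CUBIC)[:,:,::-1])
rows((jig(-42,0,30),79.3,-5))
```

```text
t 8.5 tcp [488.1  -9.6  29.6] [175.4   0.   79.3] F [-20.2   1.8  23.8] open -0.0
[-0.4  0.   0. ] [0.06 0.86 0.03]
```

View pics/c4.png

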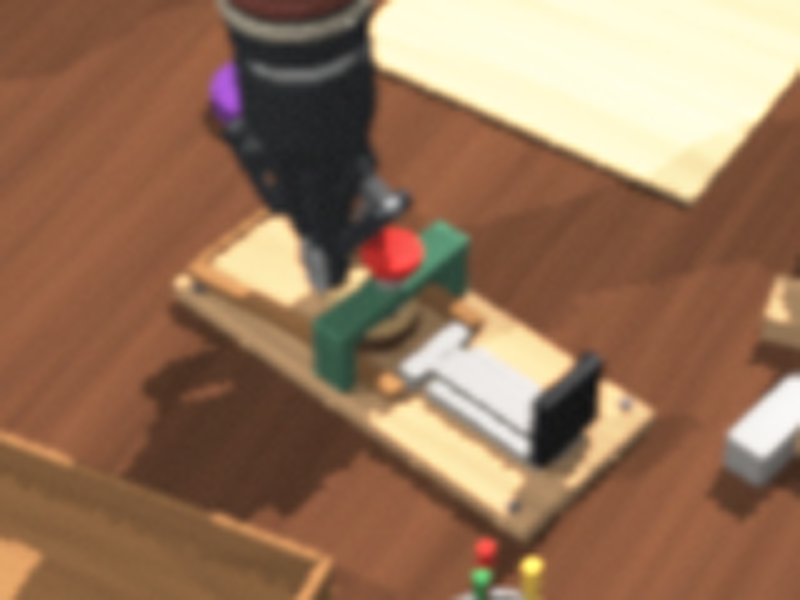

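The picture shows a knuckle of the gripper against the red head, at about (385,215), and the slice nearly in the nest. I'll back off and turn 90° so the knuckles stand across the channel.

Emit:
{"name": "step_arm", "arguments": {"commands": "0 0 0 0 -1.5 0 0;0 0 0 0 -5 0 0;0 0 0 0 -5 -3 0;0 0 0 0 -5 -6 0;0 0 0 0 -5 -8 0;0 0 0 0 -5 -8 0"}}

```text
time: 9.1
position: [438.2, 0.1, 107.6]
eef_rot: [174.7, -0.0, 79.3]
contact_force: [-0.3, -0.5, -1.0]
opening: -0.2
grip_force: 0.0
```

```bash
cat >> h.py <<'E'
def rowsR(*targets):
    o=robot.observe(); R0=Ro.from_euler('xyz',o['eef_rot'],degrees=True); p0=o['position']
    print('t',round(o['time'],1),'tcp',p0.round(1),o['eef_rot'].round(1),'F',o['contact_force'].round(1),'open',round(o['opening'],1))
    for p,yaw,ty in targets:
        R1=Ro.from_euler('xyz',[180,0,yaw],degrees=True)*Ro.from_euler('y',ty,degrees=True)
        print((R0.inv()*R1).as_rotvec(degrees=True).round(1),(R0.inv().apply(np.array(p)-p0)/10).round(2))
E
python3 - <<'E'
from h import *
rowsR((jig(-85,0,100),169.3,0),(jig(-85,0,100),169.3,-15))
E
```

```text
t 9.1 tcp [4.382e+02 1.000e-01 1.076e+02] [174.7  -0.   79.3] F [-0.3 -0.5 -1. ] open -0.2
[  4.1   4.1 -89.9] [0.03 1.58 0.91]
[ -7.6  -7.6 -89.7] [0.03 1.58 0.91]
```

Emit:
{"name": "step_arm", "arguments": {"commands": "-0.7 -0.7 -8 0 1.5 0.5 0;-1.4 -1.4 -16 0 1.5 0.9 0;-2 -2 -24 0 1.5 0.9 0;-2.7 -2.7 -32 0 1.5 0.9 0;-3.4 -3.4 -40 0 1.5 0.9 0;-4.1 -4.1 -48 0 1.5 0.9 0;-4.8 -4.8 -56 0 1.5 0.9 0;-5.4 -5.4 -64 0 1.5 0.9 0;-6.1 -6.1 -72 0 1.5 0.9 0;-6.8 -6.8 -80 0 1.5 0.9 0;-7.4 -7.4 -87.5 0 1.5 0.9 0;-7.6 -7.6 -89.7 0 1.5 0.9 0"}}

```text
time: 10.3
position: [451.1, -2.5, 96.6]
eef_rot: [-180.0, 14.6, 169.5]
contact_force: [0.4, -0.4, 0.6]
opening: -0.2
grip_force: 0.0
```

Run:
```python
from h import *
rowsR((jig(-72,0,60),169.3,-15),(jig(-72,0,28.5),169.3,-15),(jig(-41,0,28.5),169.3,-15))
```

```text
t 10.3 tcp [451.1  -2.5  96.6] [-180.    14.6  169.5] F [ 0.4 -0.4  0.6] open -0.2
[ 0.  -0.4  0.2] [-0.65  0.04  3.95]
[ 0.  -0.4  0.2] [0.14 0.04 7.  ]
[ 0.  -0.4  0.2] [-2.86  0.03  7.78]
```

Emit:
{"name": "step_arm", "arguments": {"commands": "0 0 0 -0.6 0 4 0;0 0 0 0.1 0 6.5 0;0 0 0 0.1 0 7 0;0 0 0 0.1 0 7 0;0 0 0 -0.9 0 7.25 0;0 0 0 -1.6 0 7.45 0;0 0 0 -2.1 0 7.6 0;0 0 0 -2.5 0 7.7 0;0 0 0 -2.7 0 7.75 0;0 0 0 -2.7 0 7.75 0"}}

```text
time: 11.3
position: [497.1, -11.2, 29.5]
eef_rot: [180.0, 14.7, 169.2]
contact_force: [-0.2, -0.3, -0.1]
opening: -0.4
grip_force: 0.0
```

Run:
```python
from h import *
b=snap('scene','s5.png')
cv2.imwrite('pics/c5.png',cv2.resize(b[170:290,180:340],(800,600),interpolation=cv2.INTER_CUBIC)[:,:,::-1])
rowsR((jig(-41,0,28),169.3,-15))
```

```text
t 11.3 tcp [496.8 -11.1  29.4] [180.   14.7 169.2] F [-0.9 -0.7  0.2] open -0.3
[-0.  -0.3 -0.1] [-0.05  0.04  0.16]
```

View pics/c5.png

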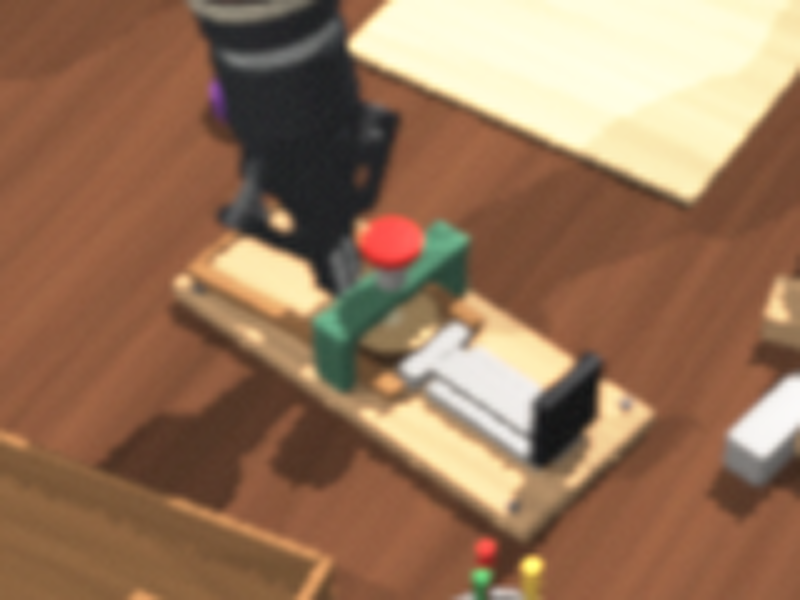

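The head is clear now, and the slice's front edge is near the ejector face at about (425,335). I'll push gently until it stops.

Emit:
{"name": "step_arm", "arguments": {"commands": "0 0 0 -0.1 0 0.03 0;0 0 0 -0.2 0 0.1 0;0 0 0 -0.3 0 0.13 0;0 0 0 -0.4 0 0.16 0;0 0 0 -0.4 0 0.16 0"}}

```text
time: 11.85
position: [500.0, -11.8, 28.4]
eef_rot: [180.0, 14.6, 169.2]
contact_force: [-5.0, 0.3, 2.0]
opening: 0.1
grip_force: 2.2
```

Emit:
{"name": "step_arm", "arguments": {"commands": "0 0 0 1 0 -0.2 0;0 0 0 4 0 -1 0;0 0 0 4.5 0 -5 0;0 3 0 4.5 0 -9 0;0 8 0 4.5 0 -11 0;0 15 0 4 0 -12 0;0 15 0 3 0 -12 0;0 15 0 3 0 -12 0"}}

```text
time: 12.65
position: [444.7, -1.3, 136.9]
eef_rot: [180.0, -0.1, 169.2]
contact_force: [-0.6, 0.3, -0.2]
opening: 0.2
grip_force: 0.0
```

Run:
```python
from h import *
rowsR((jig(0,0,130),169.3,0),(jig(0,0,104),169.3,0))
```

```text
t 12.7 tcp [444.7  -1.3 136.9] [ 1.800e+02 -1.000e-01  1.692e+02] F [-0.6  0.3 -0.2] open 0.2
[ 0.  -0.1 -0.1] [-9.48  0.06  0.68]
[ 0.  -0.1 -0.1] [-9.49  0.06  3.28]
```

Emit:
{"name": "step_arm", "arguments": {"commands": "0 0 0 -4 0 0.2 0;0 0 0 -8 0 0.6 0;0 0 0 -9.5 0 0.7 0;0 0 0 -9.5 0.05 1.5 0;0 0 0 -9.5 0.05 2.5 0;0 0 0 -9.5 0.05 3 0;0 0 0 -9.5 0.05 3.3 0;0 0 0 -9.5 0.05 3.3 0"}}

```text
time: 13.45
position: [535.0, -17.9, 103.4]
eef_rot: [180.0, -0.4, 169.3]
contact_force: [-0.4, 0.1, 0.7]
opening: 0.2
grip_force: 0.0
```

Run:
```python
from h import *
b=snap('scene','s6.png')
cv2.imwrite('pics/c6.png',cv2.resize(b[170:290,180:340],(800,600),interpolation=cv2.INTER_CUBIC)[:,:,::-1])
rowsR((jig(0,0,101),169.3,0))
```

```text
t 13.5 tcp [535.5 -18.  103.8] [180.   -0.3 169.3] F [ 0.2 -0.1 -0.1] open 0.4
[ 0.  -0.3 -0. ] [-0.26 -0.01  0.27]
```

View pics/c6.png

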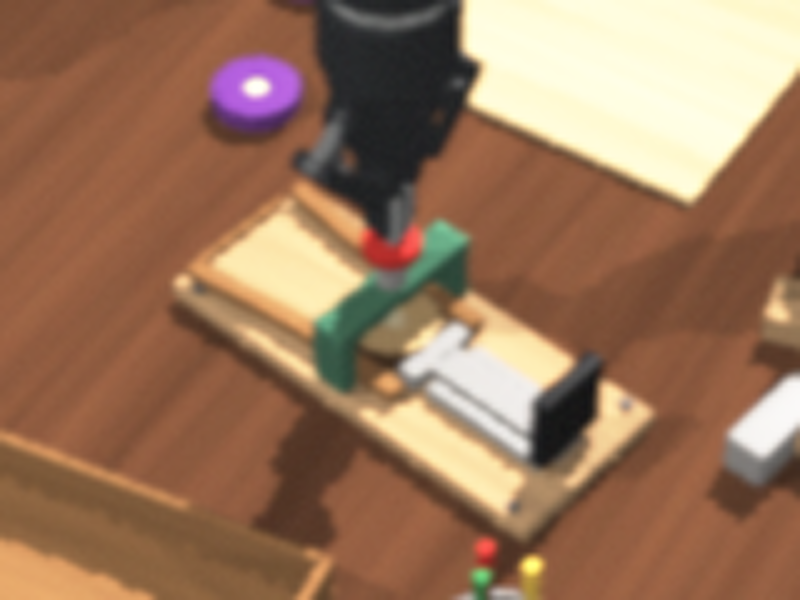

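The fingers are centred over the red head at (393,245), and the slice sits against the ejector face. Pressing.

Emit:
{"name": "step_arm", "arguments": {"commands": "0 0 0 -0.1 0 0.4 0;0 0 0 -0.1 0 0.8 0;0 0 0 -0.1 0 1.2 0;0 0 0 -0.1 0 1.5 0;0 0 0 -0.1 0 1.7 0;0 0 0 -0.1 0 1.8 0;0 0 0 -0.1 0 1.8 0"}}

```text
time: 14.2
position: [537.4, -18.3, 86.3]
eef_rot: [180.0, -0.2, 169.2]
contact_force: [-0.8, 0.7, 10.4]
opening: 0.1
grip_force: 4.8
```

Emit:
{"name": "step_arm", "arguments": {"commands": "0 0 0 0 0 0.15 0;0 0 0 0 0 0.3 0;0 0 0 0 0 0.45 0;0 0 0 0 0 0.55 0;0 0 0 0 0 0.6 0;0 0 0 0 0 0.6 0"}}

```text
time: 14.8
position: [537.4, -18.4, 80.5]
eef_rot: [180.0, -0.2, 169.2]
contact_force: [-0.7, 1.1, 11.2]
opening: 0.1
grip_force: 5.5
```

Emit:
{"name": "step_arm", "arguments": {"commands": "0 0 0 0 0 0.05 0;0 0 0 0 0 0.05 0;0 0 0 0 0 0.1 0;0 0 0 0 0 0.1 0"}}

```text
time: 15.2
position: [537.4, -18.3, 80.1]
eef_rot: [180.0, -0.2, 169.2]
contact_force: [-5.2, 0.9, 18.9]
opening: 0.1
grip_force: 9.4
```

Emit:
{"name": "step_arm", "arguments": {"commands": "0 0 0 0 0 -0.5 0;0 0 0 0 0 -2 0;0 0 0 0 0 -4 0;0 0 0 0 0 -7 0;0 0 0 -4 0 -7 0;0 0 0 -8 0 -7 0;0 0 0 -12 0 -7 0;0 0 0 -16 0 -7 0;0 0 0 -16 0 -7 0"}}

```text
time: 16.1
position: [698.0, -49.3, 145.9]
eef_rot: [180.0, -0.2, 169.2]
contact_force: [-1.0, 0.0, -1.1]
opening: 0.1
grip_force: 0.0
```

Run:
```python
from h import *
b=snap('scene','s7.png')
cv2.imwrite('pics/c7.png',cv2.resize(b[190:270,200:310],(800,580),interpolation=cv2.INTER_CUBIC)[:,:,::-1])
rowsR((jig(160,0,130),169.3,0),(jig(160,0,56),169.3,0))
```

```text
t 16.1 tcp [695.4 -48.6 145.9] [180.   -0.4 169.2] F [-0.3 -0.3 -0.4] open 0.2
[ 0.  -0.4 -0.1] [0.02 0.04 1.59]
[ 0.  -0.4 -0.1] [-0.03  0.04  8.99]
```

View pics/c7.png

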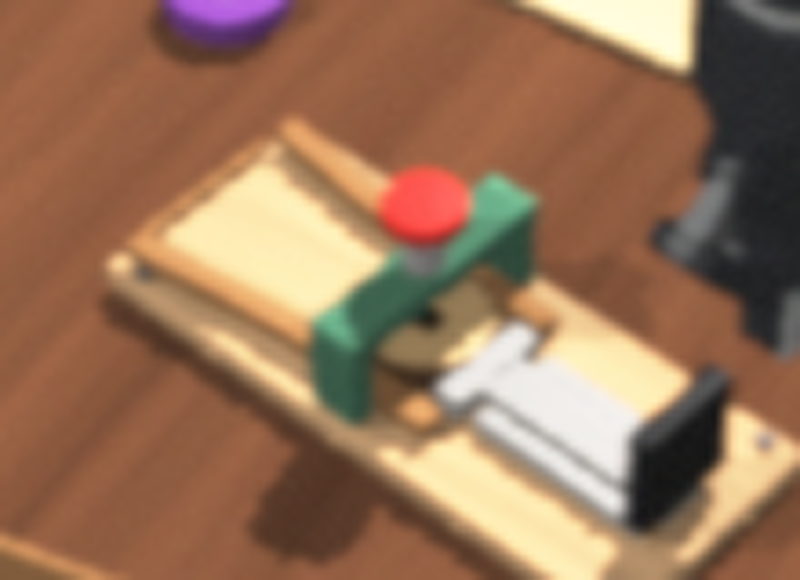

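The dark mark shows at (430,318) and the slice is in the nest. Now the ejector.

Emit:
{"name": "step_arm", "arguments": {"commands": "0 0 0 0 0 4 0;0 0 0 0 0 8 0;0 0 0 0 0 9 0;0 0 0 0.6 0 9 0;0 0 0 1.4 0 9 0;0 0 0 2.2 0 9 0;0 0 0 3 0 9 0;0 0 0 3.8 0 9 0;0 0 0 4.6 0 9 0;0 0 0 5.4 0 9 0;0 0 0 6.2 0 9 0;0 0 0 6.2 0 9 0"}}

```text
time: 17.35
position: [633.1, -36.5, 59.5]
eef_rot: [180.0, -0.2, 169.2]
contact_force: [4.6, -0.7, 2.7]
opening: 0.3
grip_force: 2.5
```

Emit:
{"name": "step_arm", "arguments": {"commands": "0 0 0 0.6 0 0 0;0 0 0 1.2 0 0 0;0 0 0 1.8 0 0 0;0 0 0 2.3 0 0 0;0 0 0 2.8 0 0 0;0 0 0 3.2 0 0 0;0 0 0 3.4 0 0 0;0 0 0 3.4 0 0 0"}}

```text
time: 18.15
position: [601.0, -30.4, 59.4]
eef_rot: [180.0, -0.1, 169.2]
contact_force: [7.2, -1.3, 0.7]
opening: -0.0
grip_force: 3.4
```

Run:
```python
from h import *
rowsR((jig(62,0,58),169.3,0))
o=robot.observe(); print(JR.inv().apply(o['position']-JO))
```

```text
t 18.1 tcp [601.  -30.4  59.4] [ 1.800e+02 -1.000e-01  1.692e+02] F [ 7.2 -1.3  0.7] open -0.0
[ 0.  -0.1 -0.1] [ 0.21 -0.    0.14]
[6.40753201e+01 2.42398789e-02 5.94138403e+01]
```

Emit:
{"name": "step_arm", "arguments": {"commands": "0 0 0 -1.5 0 0 0;0 0 0 -3.5 0 0 0;0 0 0 -5.5 0 0 0;0 0 0 -7.5 0 0 0;0 0 0 -9.5 0 0 0;0 0 0 -10.5 0 -3 0;0 0 0 -10.5 0 -7 0;0 0 0 -10.5 0 -11 0;0 0 8 -7 0 -12 2;0 0 16 -3 0 -12 5;0 0 24 1 0 -12 7;0 0 32 4 0 -12 7"}}

```text
time: 19.35
position: [557.4, -22.1, 178.4]
eef_rot: [-179.8, -0.4, 136.9]
contact_force: [-0.6, 0.3, 0.8]
opening: 58.2
grip_force: 0.0
```

Run:
```python
from h import *
b=snap('scene','s8.png')
cv2.imwrite('pics/c8.png',cv2.resize(b[120:290,150:340],(670,600),interpolation=cv2.INTER_CUBIC)[:,:,::-1])
rows((jig(-80,0,120),79.3,0))
```

```text
t 19.4 tcp [553.1 -21.  178.1] [-179.6   -0.6  136.4] F [-2.2  1.6  0.5] open 65.2
[-0.7 -0.4 57.1] [ 7.93 -5.16  5.93]
```

View pics/c8.png

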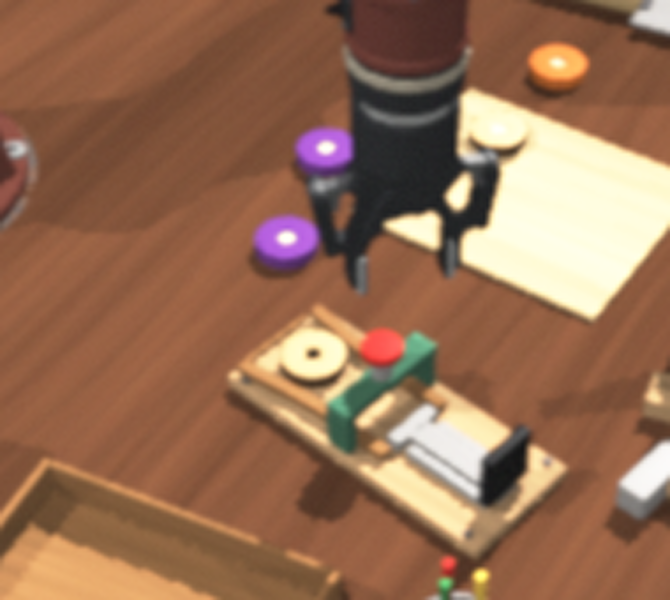

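The marked slice lies at about (314,354) in the crop, near the infeed, with the ejector and punch back at rest. The other slice is still on the board.

Emit:
{"name": "step_arm", "arguments": {"commands": "0 0 8 2 -1 0 7;0 0 16 4 -3 0 7;0 0 24 6 -4 0 7;0 0 32 8 -5 0 7;0 0 40 8 -5.2 1 7;0 0 48 8 -5.2 3 7;-0.5 -0.3 57 8 -5.2 5 7;-0.5 -0.3 57 8 -5.2 6 7;-0.5 -0.3 57 8 -5.2 6 7"}}

```text
time: 20.3
position: [465.1, -6.4, 118.1]
eef_rot: [180.0, 0.0, 80.5]
contact_force: [0.2, -0.1, 0.7]
opening: 70.1
grip_force: 0.0
```

Run:
```python
from h import *
p=ray('scene',314/670*190+150,355/600*170+120,25); print(p, JR.inv().apply(p-JO))
p=ray('scene',381/670*190+150,346/600*170+120,90); print('head centre via same way',p, JR.inv().apply(p-JO))
rows((jig(-80,0,90),79.3,0),(jig(-80,0,25),79.3,0))
```

```text
[465.85216287  -7.78935359  25.        ] [-72.88199747  -2.87102651  25.        ]
head centre via same way [539.87468572 -24.26810165  90.        ] [ 2.91303409 -5.31974394 90.        ]
t 20.3 tcp [465.1  -6.4 118.1] [180.    0.   80.5] F [ 0.2 -0.1  0.7] open 70.1
[0.  0.  1.2] [ 0.18 -0.61  2.81]
[0.  0.  1.2] [ 0.18 -0.62  9.31]
```

Emit:
{"name": "step_arm", "arguments": {"commands": "0 0 1.2 0.15 -0.3 2 6.5;0 0 1.2 0.15 -0.3 5 6.5;0 0 1.2 0.15 -0.3 7.5 6.5;0 0 1.2 0.15 -0.3 8.6 6.5;0 0 1.2 0.15 -0.3 9.1 6.5;0 0 1.2 0.15 -0.3 9.1 6.5;0 0 1.2 0.15 -0.3 9.1 5;0 0 1.2 0.15 -0.3 9.1 5;0 0 1.2 0.15 -0.3 9.1 5;0 0 1.2 0.15 -0.3 9.1 5;0 0 1.2 0.15 -0.3 9.1 5"}}

```text
time: 21.4
position: [465.2, -4.9, 29.7]
eef_rot: [179.7, -0.0, 79.1]
contact_force: [-2.5, 0.5, 9.5]
opening: 50.6
grip_force: 42.7
```

Emit:
{"name": "step_arm", "arguments": {"commands": "0 0 0 0 0 -2 5;0 0 0 0 0 -6 5;0 0 0 0 0 -10 5;0 0 0 0 0 -10 5"}}

```text
time: 21.8
position: [467.3, -5.2, 133.6]
eef_rot: [179.3, -0.0, 79.1]
contact_force: [0.7, -0.3, -0.2]
opening: 50.9
grip_force: 41.9
```

Run:
```python
from h import *
rows(((539,-259,125),79.3,0),((539,-259,26),79.3,0))
```

```text
t 21.8 tcp [467.3  -5.2 133.6] [179.3  -0.   79.1] F [ 0.7 -0.3 -0.2] open 50.9
[ 0.7 -0.  -0.2] [-23.57  11.82   1.01]
[ 0.7 -0.  -0.2] [-23.57  11.69  10.91]
```

Emit:
{"name": "step_arm", "arguments": {"commands": "0.7 0 0 -4 2 0 5;0.7 0 0 -8 4 0 5;0.7 0 0 -12 6 0 5;0.7 0 0 -16 8 0 5;0.7 0 0 -20 10 0 5;0.7 0 0 -23.5 11.8 1 5;0.7 0 0 -23.5 11.8 3 5;0.7 0 0 -23.5 11.8 6 5;0.7 0 0 -23.5 11.8 8.5 5;0.7 0 0 -23.5 11.8 10 5;0.7 0 0 -23.5 11.8 10.5 5;0.7 0 0 -23.5 11.8 10.7 5"}}

```text
time: 23.0
position: [535.1, -257.8, 22.7]
eef_rot: [-179.5, 0.0, 79.1]
contact_force: [-7.3, 4.1, 25.4]
opening: 50.8
grip_force: 48.2
```

Emit:
{"name": "step_arm", "arguments": {"commands": "0 0 0 0 0 -0.2 5;0 0 0 0 0 -0.3 5.5;0 0 0 0 0 -0.3 6.2;0 0 0 0 0 -0.3 6.2;0 0 0 0 0 -1.5 6.2;0 0 0 0 0 -4 6.2;0 0 0 0 0 -8 6.5;0 0 0 0 0 -12 6.5;0 0 0 4 0 -14 7;0 0 0 8 0 -14 7;0 0 0 12 0 -14 7;0 0 0 16 0 -14 7"}}

```text
time: 24.2
position: [567.2, -99.6, 162.9]
eef_rot: [-179.6, 0.0, 79.0]
contact_force: [0.6, 0.4, -0.7]
opening: 70.2
grip_force: 0.0
```

Run:
```python
from h import *
a=snap('top','t9.png');b=snap('scene','s9.png')
c=np.hstack([cv2.resize(a[170:290,150:290],(420,360),interpolation=cv2.INTER_CUBIC),cv2.resize(b[230:350,120:260],(380,360),interpolation=cv2.INTER_CUBIC)])
cv2.imwrite('pics/c9.png',c[:,:,::-1])
rows(((447,335,130),79.3,0))
```

```text
t 24.3 tcp [567.4 -96.7 162.7] [-1.796e+02 -1.000e-01  7.930e+01] F [ 0.8 -0.8 -0.2] open 70.0
[-0.4 -0.1  0. ] [ 40.18 -19.81   3.47]
```

View pics/c9.png

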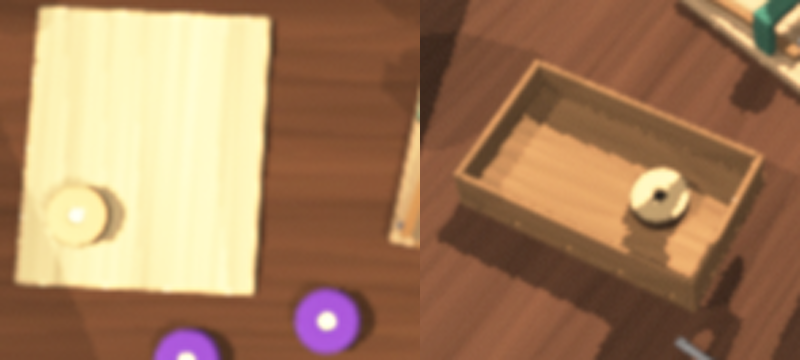

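The first slice lies flat in the crate with its mark up. The second is unmoved, at top px (175.6,241.6).

Emit:
{"name": "step_arm", "arguments": {"commands": "0 0 0 4.5 -2 0 7;0 0 0 9 -4 0 7;0 0 0 13.5 -6 0 7;0 0 0 18 -8 0 7;0 0 0 22 -10 0 7;0 0 0 26 -12 0.5 7;0 0 0 30 -14.5 1 7;0 0 0 34.5 -17 2 7;0 0 0 38.5 -19 3 7;0 0 0 40.1 -19.8 3.5 7;0 0 0 40.1 -19.8 3.5 7;0 0 0 40.1 -19.8 3.5 7"}}

```text
time: 25.5
position: [448.6, 330.1, 128.6]
eef_rot: [-179.6, 0.0, 79.1]
contact_force: [0.5, -0.7, 0.1]
opening: 69.7
grip_force: 0.0
```

Run:
```python
from h import *
rows(((447,334.5,21),79.3,0))
```

```text
t 25.5 tcp [448.6 330.1 128.6] [-179.6    0.    79.1] F [ 0.5 -0.7  0.1] open 69.7
[-0.4  0.  -0.2] [ 0.41 -0.16 10.76]
```

Emit:
{"name": "step_arm", "arguments": {"commands": "-0.4 0 0 0.4 -0.1 4 7;-0.4 0 0 0.4 -0.15 8 7;-0.4 0 0 0.4 -0.15 9.8 7;-0.4 0 0 0.4 -0.15 10.5 7;-0.4 0 0 0.4 -0.15 10.6 7;-0.4 0 0 0.4 -0.15 10.6 5;-0.4 0 0 0.4 -0.15 10.6 5;-0.4 0 0 0.4 -0.15 10.6 5;-0.4 0 0 0.4 -0.15 10.6 5;-0.4 0 0 0.4 -0.15 10.6 5;-0.4 0 0 0.4 -0.15 10.6 5"}}

```text
time: 26.6
position: [448.2, 335.0, 24.0]
eef_rot: [179.9, -0.1, 79.0]
contact_force: [0.5, -2.5, 7.3]
opening: 50.8
grip_force: 41.2
```

Emit:
{"name": "step_arm", "arguments": {"commands": "0 0 0 0 0 -2 5;0 0 0 0 0 -6 5;0 0 0 0 0 -10 5;0 0 0 -4 0 -11 5;0 0 0 -8 1 -11 5;0 0 0 -12 2 -11 5;0 0 0 -16 3 -11 5;0 0 0 -20 4 -11 5;0 0 0 -24 5 -11 5;0 0 0 -28 6 -11 5;0 0 0 -31 7 -10 5;0 0 0 -32 8 -9 5"}}

```text
time: 27.8
position: [465.4, 2.8, 113.0]
eef_rot: [179.9, 0.0, 78.9]
contact_force: [-0.4, 1.0, -0.4]
opening: 50.9
grip_force: 40.8
```

Run:
```python
from h import *
rows((jig(-76,0,90),79.3,0),(jig(-76,0,32),79.3,0))
```

```text
t 27.8 tcp [465.4   2.8 113. ] [179.9   0.   78.9] F [-0.4  1.  -0.4] open 50.9
[ 0.1  0.  -0.4] [-0.74 -0.07  2.3 ]
[ 0.1  0.  -0.4] [-0.74 -0.08  8.1 ]
```

Emit:
{"name": "step_arm", "arguments": {"commands": "0 0 -0.4 -0.75 -0.1 3 5;0 0 -0.4 -0.75 -0.1 6 5;0 0 -0.4 -0.75 -0.1 7.5 5;0 0 -0.4 -0.75 -0.1 8 5;0 0 -0.4 -0.75 -0.1 8.2 5;0 0 -0.4 -0.75 -0.1 8.2 5"}}

```text
time: 28.4
position: [461.9, -1.4, 30.5]
eef_rot: [-179.9, -0.0, 79.5]
contact_force: [-3.6, 0.1, -0.7]
opening: 50.7
grip_force: 41.1
```

Emit:
{"name": "step_arm", "arguments": {"commands": "0 0 0 0 0 0.05 5.5;0 0 0 0 0 0.05 6;0 0 0 0 0 0.05 6.2;0 0 0 0 0 0.05 6.2;0 0 0 0 0 -1 6.2;0 0 0 0 0 -3 6.2;0 0 0 0 0 -6 6.2;0 0 0 0 0 -9 6.2;0 0 0 0 -3 -9 4;0 0 0 0 -5 -9 2;0 0 0 0 -5 -9 0;0 0 0 0 -5 -9 0"}}

```text
time: 29.6
position: [414.4, 7.3, 121.3]
eef_rot: [179.9, -0.0, 79.5]
contact_force: [-0.3, -0.7, -0.2]
opening: 3.6
grip_force: 0.0
```

Run:
```python
from h import *
rowsR((jig(-135,0,100),169.3,-15))
```

```text
t 29.6 tcp [414.4   7.3 121.3] [179.9  -0.   79.5] F [-0.3 -0.7 -0.2] open 3.6
[-11.7 -11.7 -89.3] [-0.24 -0.88  2.13]
```

Emit:
{"name": "step_arm", "arguments": {"commands": "-0.6 -0.6 -8 0 -0.5 1 0;-1.2 -1.2 -16 -0.2 -0.9 2 0;-1.8 -1.8 -24 -0.2 -0.9 2 0;-2.4 -2.4 -32 -0.2 -0.9 2 0;-3 -3 -40 -0.2 -0.9 2 0;-3.6 -3.6 -48 -0.2 -0.9 2 0;-4.2 -4.2 -56 -0.2 -0.9 2 0;-4.8 -4.8 -64 -0.2 -0.9 2 0;-5.3 -5.3 -72 -0.2 -0.9 2 0;-5.8 -5.8 -80 -0.2 -0.9 2 0;-6.2 -6.2 -87.5 -0.2 -0.9 2 0;-6.3 -6.3 -89.5 -0.2 -0.9 2 0"}}

```text
time: 30.8
position: [405.4, 6.8, 100.8]
eef_rot: [180.0, 8.1, 169.4]
contact_force: [-0.2, -0.1, -0.6]
opening: 0.1
grip_force: 0.0
```

Run:
```python
from h import *
rowsR((jig(-133,0,30),169.3,-8),(jig(-46,0,29.5),169.3,-8),(jig(-39,0,29.5),169.3,-8))
```

```text
t 30.8 tcp [405.4   6.8 100.8] [180.    8.1 169.4] F [-0.2 -0.1 -0.6] open 0.1
[0.  0.1 0.1] [ 0.8  -0.02  7.04]
[0.  0.1 0.1] [-7.81 -0.03  8.31]
[0.  0.1 0.1] [-8.5  -0.03  8.41]
```

Emit:
{"name": "step_arm", "arguments": {"commands": "0 0 0 0.8 0 4 0;0 0 0 0.8 0 6.5 0;0 0 0 0.8 0 7 0;0 0 0 0.8 0 7 0;0 0 0 -0.2 0 7.15 0;0 0 0 -1.4 0 7.35 0;0 0 0 -2.6 0 7.5 0;0 0 0 -3.8 0 7.7 0;0 0 0 -5 0 7.85 0;0 0 0 -6 0 8 0;0 0 0 -6.8 0 8.1 0;0 0 0 -7.3 0 8.2 0"}}

```text
time: 32.0
position: [486.9, -8.9, 29.1]
eef_rot: [180.0, 8.0, 169.1]
contact_force: [-1.0, 0.2, 0.1]
opening: 0.0
grip_force: 0.1
```

Emit:
{"name": "step_arm", "arguments": {"commands": "0 0 0 -0.5 0 0.07 0;0 0 0 -0.9 0 0.1 0;0 0 0 -1.2 0 0.15 0;0 0 0 -1.4 0 0.15 0;0 0 0 -1.5 0 0.15 0;0 0 0 -1.5 0 0.15 0"}}

```text
time: 32.6
position: [500.6, -11.5, 29.6]
eef_rot: [180.0, 7.9, 169.1]
contact_force: [-0.6, -0.4, 0.3]
opening: -0.1
grip_force: 0.4
```

Emit:
{"name": "step_arm", "arguments": {"commands": "0 0 0 -0.1 0 0.03 0;0 0 0 -0.2 0 0.05 0;0 0 0 -0.2 0 0.05 0;0 0 0 -0.2 0 0.05 0"}}

```text
time: 33.0
position: [500.8, -11.6, 28.8]
eef_rot: [180.0, 7.8, 169.1]
contact_force: [-6.4, 0.8, 2.9]
opening: -0.2
grip_force: 3.2
```

Emit:
{"name": "step_arm", "arguments": {"commands": "0 0 0 1 0 -0.1 0;0 0 0 4 0 -0.6 0;0 0 0 4.5 0 -5 0;0 3 0 4.5 0 -9 0;0 8 0 4.5 0 -11 0;0 8 0 4 0 -12 0;0 8 0 3 0 -12 0;0 8 0 3 0 -12 0"}}

```text
time: 33.8
position: [458.6, -3.6, 144.0]
eef_rot: [180.0, 0.1, 169.1]
contact_force: [0.4, 0.2, -0.4]
opening: -0.0
grip_force: 0.0
```

Run:
```python
from h import *
rowsR((jig(0,0,125),169.3,0),(jig(0,0,103.5),169.3,0))
```

```text
t 33.8 tcp [458.6  -3.6 144. ] [1.800e+02 1.000e-01 1.691e+02] F [ 0.4  0.2 -0.4] open -0.0
[ 0.   0.1 -0.2] [-8.08  0.03  1.92]
[ 0.   0.1 -0.2] [-8.07  0.03  4.07]
```

Emit:
{"name": "step_arm", "arguments": {"commands": "0 0 0 -4 0 0.5 0;0 0 0 -7 0 1 0;0 0 0 -8.2 0 1.9 0;0 0 0 -8.2 0.03 2.5 0;0 0 0 -8.2 0.03 3.2 0;0 0 0 -8.2 0.03 3.8 0;0 0 0 -8.2 0.03 4 0;0 0 0 -8.2 0.03 4.05 0;0 0 0 -8.2 0.03 4.05 0"}}

```text
time: 34.7
position: [537.8, -18.4, 103.9]
eef_rot: [180.0, -0.0, 169.1]
contact_force: [0.4, -0.0, 0.3]
opening: -0.0
grip_force: 0.0
```

Same spot as before (537.4,-18.4). Press to TCP z ≈ 80.2.

Emit:
{"name": "step_arm", "arguments": {"commands": "0 0 0 0 0 0.4 0;0 0 0 0 0 0.8 0;0 0 0 0 0 1.2 0;0 0 0 0 0 1.5 0;0 0 0 0 0 1.8 0;0 0 0 0 0 2 0;0 0 0 0 0 2.2 0;0 0 0 0 0 2.3 0;0 0 0 0 0 2.35 0;0 0 0 0 0 2.4 0;0 0 0 0 0 2.4 0"}}

```text
time: 35.8
position: [538.4, -18.5, 80.4]
eef_rot: [180.0, 0.0, 169.1]
contact_force: [-2.6, -0.2, 12.9]
opening: 0.1
grip_force: 6.3
```

Emit:
{"name": "step_arm", "arguments": {"commands": "0 0 0 0 0 0.05 0;0 0 0 0 0 0.07 0;0 0 0 0 0 0.07 0"}}

```text
time: 36.1
position: [538.4, -18.5, 80.1]
eef_rot: [180.0, 0.1, 169.1]
contact_force: [-3.7, 0.5, 18.7]
opening: -0.1
grip_force: 9.1
```

Emit:
{"name": "step_arm", "arguments": {"commands": "0 0 0 0 0 -0.5 0;0 0 0 0 0 -2 0;0 0 0 0 0 -4 0;0 0 0 0 0 -7 0;0 0 0 -4 0 -7 0;0 0 0 -8 0 -7 0;0 0 0 -12 0 -7 0;0 0 0 -16 0 -7 0;0 0 0 -16 0 -7 0"}}

```text
time: 37.0
position: [698.7, -49.9, 146.8]
eef_rot: [180.0, 0.0, 169.1]
contact_force: [-0.8, -0.5, -0.3]
opening: -0.5
grip_force: 0.0
```

Run:
```python
from h import *
b=snap('scene','s10.png'); a=cv2.imread('pics/s7.png')[:,:,::-1]
# dark spot: compare with the marked picture s7 near (259,234)
for im in(cv2.imread('pics/s6.png')[:,:,::-1],a,b): print(cv2.cvtColor(np.ascontiguousarray(im[230:239,252:268]),cv2.COLOR_RGB2GRAY).min(), np.unravel_index(cv2.cvtColor(np.ascontiguousarray(im[230:239,252:268]),cv2.COLOR_RGB2GRAY)[:,:].argmin(),(9,16)))
rowsR((jig(160,0,130),169.3,0),(jig(160,0,58),169.3,0))
```

```text
68 (np.int64(3), np.int64(3))
38 (np.int64(3), np.int64(6))
39 (np.int64(3), np.int64(6))
t 37.0 tcp [696.1 -49.2 146.8] [ 1.800e+02 -1.000e-01  1.691e+02] F [-1.  -0.2  0.5] open -0.0
[ 0.  -0.1 -0.2] [0.1  0.08 1.68]
[ 0.  -0.1 -0.2] [0.09 0.07 8.88]
```

The dark spot is at the same pixel as on the first slice (grey 39, against 68 unmarked), so this one is marked too. Eject.

Emit:
{"name": "step_arm", "arguments": {"commands": "0 0 0 0 0 4 0;0 0 0 0 0 8 0;0 0 0 0 0 9 0;0 0 0 0.6 0 9 0;0 0 0 1.4 0 9 0;0 0 0 2.2 0 9 0;0 0 0 3 0 9 0;0 0 0 3.8 0 9 0;0 0 0 4.6 0 9 0;0 0 0 5.4 0 9 0;0 0 0 6.2 0 9 0;0 0 0 6.2 0 9 0"}}

```text
time: 38.25
position: [634.2, -37.0, 60.0]
eef_rot: [180.0, 0.1, 169.1]
contact_force: [4.9, -1.6, 2.6]
opening: -0.0
grip_force: 2.5
```

Emit:
{"name": "step_arm", "arguments": {"commands": "0 0 0 0.6 0 0 0;0 0 0 1.2 0 0 0;0 0 0 1.8 0 0 0;0 0 0 2.3 0 0 0;0 0 0 2.8 0 0 0;0 0 0 3.2 0 0 0;0 0 0 3.4 0 0 0;0 0 0 3.4 0 0 0"}}

```text
time: 39.05
position: [602.2, -30.9, 59.9]
eef_rot: [180.0, 0.2, 169.1]
contact_force: [7.3, -1.9, 1.4]
opening: -0.1
grip_force: 3.4
```

Emit:
{"name": "step_arm", "arguments": {"commands": "0 0 0 -1.5 0 0 0;0 0 0 -3.5 0 0 0;0 0 0 -5.5 0 0 0;0 0 0 -7.5 0 0 0;0 0 0 -9.5 0 0 0;0 0 0 -10.5 0 -3 0;0 0 0 -10.5 0 -7 0;0 0 0 -10.5 0 -11 0;0 0 8 -7 0 -12 2;0 0 16 -3 0 -12 5;0 0 24 1 0 -12 7;0 0 32 4 0 -12 7"}}

```text
time: 40.25
position: [558.0, -22.3, 178.5]
eef_rot: [-179.9, -0.2, 136.8]
contact_force: [0.7, -1.0, 0.6]
opening: 58.1
grip_force: 0.0
```

Run:
```python
from h import *
b=snap('scene','s11.png')
cv2.imwrite('pics/c11.png',cv2.resize(b[120:290,150:340],(670,600),interpolation=cv2.INTER_CUBIC)[:,:,::-1])
rows((jig(-77,0,120),79.3,0))
```

```text
t 40.3 tcp [553.7 -21.1 178.2] [-179.8   -0.4  136.3] F [-3.   2.1 -0. ] open 65.1
[-0.4 -0.3 57. ] [ 7.73 -5.06  5.9 ]
```

View pics/c11.png

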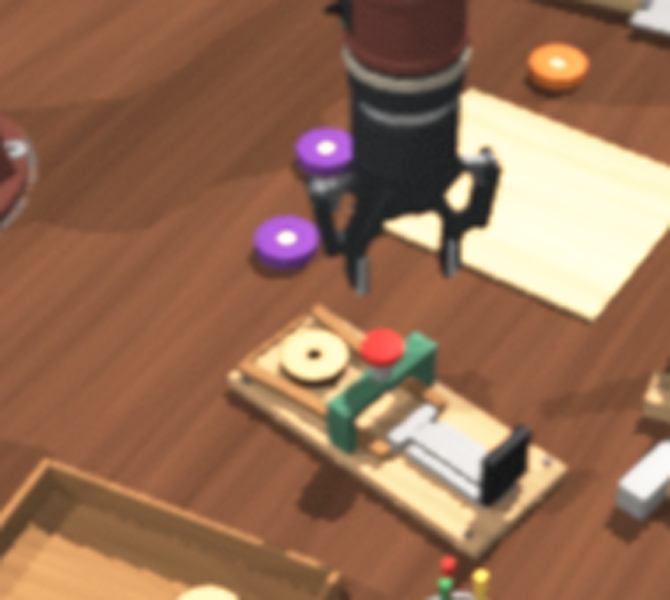

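The second slice is at (314,355), marked and in the same spot as the first. Pick it up the same way.

Emit:
{"name": "step_arm", "arguments": {"commands": "0 0 8 2 -1 0 7;0 0 16 4 -3 0 7;0 0 24 6 -4 0 7;0 0 32 8 -5 0 7;0 0 40 8 -5.2 1 7;0 0 48 8 -5.2 3 7;-0.3 -0.3 57 8 -5.2 5 7;-0.3 -0.3 57 8 -5.2 6 6.5;-0.3 -0.3 57 8 -5.2 6 6.5"}}

```text
time: 41.2
position: [466.1, -6.4, 117.8]
eef_rot: [179.8, 0.1, 80.4]
contact_force: [-0.6, 0.7, 0.1]
opening: 65.2
grip_force: 0.0
```

Run:
```python
from h import *
rows((jig(-76.5,0.5,28),79.3,0))
```

```text
t 41.2 tcp [466.1  -6.4 117.8] [1.798e+02 1.000e-01 8.040e+01] F [-0.6  0.7  0.1] open 65.2
[0.2 0.1 1.1] [ 0.22 -0.38  8.98]
```

Emit:
{"name": "step_arm", "arguments": {"commands": "0.2 0 1.1 0.2 -0.4 2 6.5;0.2 0 1.1 0.2 -0.4 5 6.5;0.2 0 1.1 0.2 -0.4 7.5 6.5;0.2 0 1.1 0.2 -0.4 8.6 6.5;0.2 0 1.1 0.2 -0.4 9 6.5;0.2 0 1.1 0.2 -0.4 9 6.5;0.2 0 1.1 0.2 -0.4 9 5;0.2 0 1.1 0.2 -0.4 9 5;0.2 0 1.1 0.2 -0.4 9 5;0.2 0 1.1 0.2 -0.4 9 5;0.2 0 1.1 0.2 -0.4 9 5"}}

```text
time: 42.3
position: [465.3, -4.4, 30.3]
eef_rot: [179.7, 0.1, 79.1]
contact_force: [-2.9, 0.7, 8.5]
opening: 50.9
grip_force: 41.3
```

Emit:
{"name": "step_arm", "arguments": {"commands": "0 0 0 0 0 -2 5;0 0 0 0 0 -6 5;0 0 0 0 0 -10 5;0 0 0 0 0 -10 5"}}

```text
time: 42.7
position: [467.8, -4.6, 134.3]
eef_rot: [179.3, 0.1, 79.1]
contact_force: [1.3, -0.0, -0.5]
opening: 50.8
grip_force: 39.8
```

Run:
```python
from h import *
rows(((438,-268,120),79.3,0),((438,-268,26),79.3,0))
```

```text
t 42.7 tcp [467.8  -4.6 134.3] [1.793e+02 1.000e-01 7.910e+01] F [ 1.3 -0.  -0.5] open 50.8
[ 0.7  0.1 -0.2] [-26.42   2.06   1.49]
[ 0.7  0.1 -0.2] [-26.41   1.95  10.89]
```

Emit:
{"name": "step_arm", "arguments": {"commands": "0.7 0 0 -4 0.3 0 5;0.7 0 0 -8 0.6 0 5;0.7 0 0 -12 1 0 5;0.7 0 0 -16 1.3 0 5;0.7 0 0 -20 1.6 0 5;0.7 0 0 -24 1.9 0 5;0.7 0 0 -26.4 2 1 5;0.7 0 0 -26.4 2 4 5;0.7 0 0 -26.4 2 7 5;0.7 0 0 -26.4 2 9 5;0.7 0 0 -26.4 2 10.2 5;0.7 0 0 -26.4 2 10.5 5"}}

```text
time: 43.9
position: [433.2, -266.9, 24.2]
eef_rot: [-179.4, 0.1, 79.0]
contact_force: [-0.2, 0.2, 6.8]
opening: 50.7
grip_force: 40.6
```

Emit:
{"name": "step_arm", "arguments": {"commands": "0 0 0 0 0 0 5;0 0 0 0 0 0 5;0 0 0 0 0 0 5.5;0 0 0 0 0 0 6.2;0 0 0 0 0 0 6.2;0 0 0 0 0 -1.5 6.2;0 0 0 0 0 -4 6.2;0 0 0 0 0 -8 6.5;0 0 0 0 0 -12 6.5;0 0 0 4 0 -14 7;0 0 0 8 0 -14 7;0 0 0 12 0 -14 7"}}

```text
time: 45.1
position: [458.5, -148.6, 165.3]
eef_rot: [-179.6, 0.1, 78.9]
contact_force: [0.5, -0.2, -0.4]
opening: 70.1
grip_force: 0.0
```

Run:
```python
from h import *
b=snap('scene','s12.png')
cv2.imwrite('pics/c12.png',cv2.resize(b[110:370,120:440],(738,600),interpolation=cv2.INTER_CUBIC)[:,:,::-1])
```

```text
(no output)
```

View pics/c12.png

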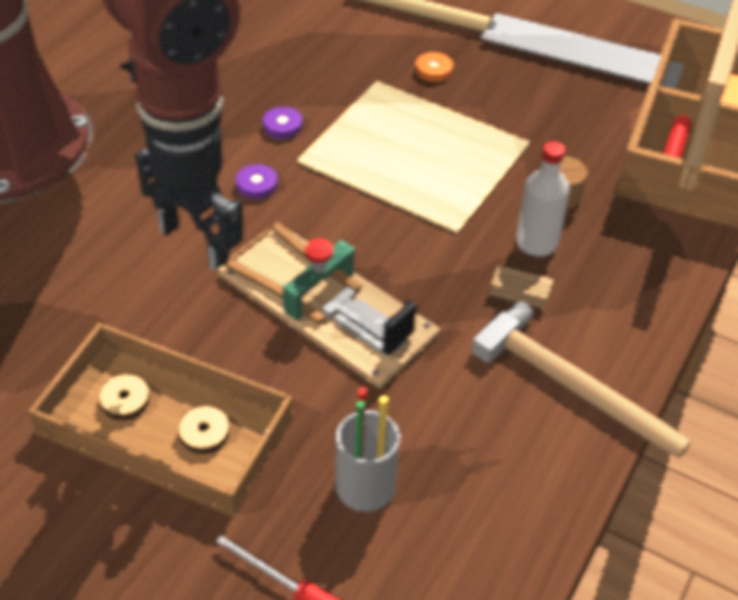

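Both marked slices lie flat in the crate, at (124,396) and (204,428). The board is empty, the jig is at rest and the gripper is clear, so I'm handing in.

```bash
python3 -c "
from rig import robot
print(robot.hand_in())"
```

```text
the job is handed in; nothing more can be done
None
```

Both slices present were punched, ejected and laid flat with the mark up in the crate, and I handed the job in at about 45 s; the hand-in call returned no verdict, and the first push of slice one briefly pressed a gripper knuckle on the punch head (about 20 N sideways, 25 N vertical).

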